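# Moisture reading on the clear ring of a shuffleboard's pockets

## Robot

A 6-joint arm with a two-finger parallel gripper is mounted at the origin on the work surface. World frame = base frame: x ahead of the robot, y to its left, z up, the work surface at z = 0. Lengths are in mm, angles in degrees, forces in N, time in s.
With the tool pointing down it reaches from about 300 to 850 mm from the base axis. Payload 4.2 kg.
Tool frame: the origin (TCP) lies on the centre line of the jaws, within the pads' length; the fingertips stand 14 mm ahead of it and the grasp point (between the pads) lies 5 mm behind it; x points along the fingers, y is the direction in which the jaws open and shut, and the axes are right-handed (so a half turn about x gives the same grasp; the last joint's range is limited). The gripper opens to 91 mm and grips with 3 to 60 N. Pads are 32 mm wide; open, the fingers measure 118 mm over their backs; the gripper's body (76 mm by 178 mm) begins 60 mm behind the grasp point.
Start: joints at [65.374, 18.312, 89.639, -0, 72.044, -1.146], TCP at [229.098, 527.405, 227.976] pointing down, gripper open.
Joint ranges: [-177.97, 177.97], [-48.28, 115.42], [12.27, 149.76], [-77.06, 257.06], [2.81, 150.46], [-146.56, 146.56]. Speed limits (degrees/s): [147.25, 147.25, 180, 180, 180, 180].

## Interface

Orientations are given as [roll, pitch, yaw] about the fixed x, y, z axes, in that order (R = Rz(yaw) Ry(pitch) Rx(roll)).
In Python, from workcell import readout, optics, env gives the robot as it stands.
- The arm moves only by the shell command python3 -m creep 'ROWS' [OPENING] [FORCE]. ROWS is JSON, a list of rows, each an object with "translation": the shift along the world's x, y, z in cm, a list of three; "delta_rot": the turn, a rotation vector about the world's x, y, z in rad, a list of three. In form: [{"translation": [dx, dy, dz], "delta_rot": [rx, ry, rz]}, ...]. A call has 1 to 5 rows; each row shifts and turns the commanded pose from where the row before left it; what a row does not reach is not made up. A row lasts 1/12 s, in which the tool goes at most 41.7 mm and 7.16 degrees, less where a joint would pass 70% of its speed; a pose out of reach is approached as far as the arm can. A call with a gripper value outside its range is refused whole. OPENING is the gripper's target within -1 to 1 (fully open at 1, half-way at 0, shut at -1), set as the call begins (- or left out, the last holds). The fingers move at their own pace and stop on an object; FORCE is the grip in N (left out, the last holds). Time passes only in rows, so rows that do not move let the fingers close. It gives the time, the measured TCP pose, the force and the opening at its end, in the units of the state.
- readout.state(): the state, without advancing time (a new reading comes with each control period).
- optics.grab_frame(name): name is "scene" or "top" or "wrist"; returns (picture, depth): 384x512x3 uint8, red, green, blue; 384x512 float32, mm along the optical axis (not along the pixel's ray), 0 where there is no reading.
- optics.camera_params(name): a dict with "mtx" (3x3 intrinsics, pixels), "R" (3x3) and "t" (3): a world point X has camera coordinates R X + t. Camera axes: x right, y down, z forward; pixel columns grow to the right and rows downward; lengths in mm; the calibration is good to about 2 mm. A picture is of the moment at which its call begins: read the wrist's pose just before it. camera_params takes no time and is no camera call; for the wrist camera it gives the pose at the moment of the call.
- env.job_done(): hands the job in, once; it reports no verdict.
The state is a dict: "time_s": time; "qpos": joint angles; "qvel": joint speeds; "effort": joint torques, N m; "ee_pos": TCP position; "ee_rot": TCP orientation; "force": force on the tool from outside, world axes, zero at the start; "torque": the same for the moment, N m; "gripper_width": finger opening in mm.
Only numpy, scipy, OpenCV 4.12 (cv2) and the standard library are available. Lean on these libraries where they do the work, as an engineer would, in place of code of your own. Each camera call takes 0.05 s, during which the arm holds its last target.

## Task

Before the shuffleboard is waxed, take the moisture reading that is still missing: lift the meter out of its stand and hold it upright with its sprung foot centred in the pencilled ring that no disc is lying on, the foot's two contacts in line with the grain (the long way of the board). Press lightly, so that the foot is about half-way in and never goes fully home, and finish while holding the meter there, steady in the gripper; leave the discs and everything else on the bench where they are.

Things in the scene. Friction and masses are not known exactly. Their poses are not given: they have to be found in the camera images.
- board: scoring half of a wooden shuffleboard, 1000 x 440 mm, fixed on the table. Origin on the table under the middle of its row of four pockets; x is the long way of the board and of the grain, from the pockets to the playing field; y across. Floor 18 mm above the table; pockets 240 (x) x 91 mm; tops above the table: dividers 55, side rails and back wall 65, gate bar (x = 120 to 140 mm) 63 mm
- ring1 (a point): centre, on the pocket floor, of the pencilled ring (40 mm across, 3 mm line) in the pocket at board y = +154.5 mm; axes as the board's
- ring2 (a point): centre, on the pocket floor, of the pencilled ring (40 mm across, 3 mm line) in the pocket at board y = +51.5 mm; axes as the board's
- ring3 (a point): centre, on the pocket floor, of the pencilled ring (40 mm across, 3 mm line) in the pocket at board y = -51.5 mm; axes as the board's
- ring4 (a point): centre, on the pocket floor, of the pencilled ring (40 mm across, 3 mm line) in the pocket at board y = -154.5 mm; axes as the board's
- disc_a_center (a point): centre of a loose wooden disc in one of the pockets, 52 mm across, 14 mm thick, lying flat; whichever pocket it is in, it may lie on the ring or clear of it (75 mm or so nearer the gate)
- disc_b_center (a point): centre of a loose wooden disc in one of the pockets, 52 mm across, 14 mm thick, lying flat; whichever pocket it is in, it may lie on the ring or clear of it (75 mm or so nearer the gate)
- disc_c_center (a point): centre of a loose wooden disc in one of the pockets, 52 mm across, 14 mm thick, lying flat; whichever pocket it is in, it may lie on the ring or clear of it (75 mm or so nearer the gate)
- disc_d_center (a point): centre of a loose wooden disc in one of the pockets, 52 mm across, 14 mm thick, lying flat; whichever pocket it is in, it may lie on the ring or clear of it (75 mm or so nearer the gate)
- meter_grip (a point): hand-held moisture meter, at the start upright and loose in its stand: point on its middle line, 148 mm above its contacts (foot out), 27 mm below its top. Housing: plain box 44 mm (its x) by 32 mm (its y, ribbed sides, best gripped), 56 to 175 mm above the contacts; z is its long axis, up; x the line of its two contacts (either way round reads the same); display on the -x side. 0.15 to 0.22 kg
- foot_tip (a point): middle of the underside of the meter's sprung foot, a bar 22 x 8 mm with two flat contact studs 8 mm across, 14 mm apart along x; it sticks out 16 mm below the meter's nose (30 x 20 mm, 40 mm long, under the housing). Moves up with the foot when pressed in; axes as meter_grip
- foot (a joint): how far the sprung foot is pressed into the meter: 0 fully out, 0.012 m fully in. About 1 N starts it moving, 3.4 N half-way (0.006), 5.8 N fully in (400 N/m)
- stand_top (a point): middle of the rim of the meter's fixed bench stand, 64 mm above the table; base 90 x 80 x 8 mm, body 53 x 43 mm. Its socket (33 x 23 mm) takes the meter's nose with 1.5 mm play, the housing rests on the rim and the foot hangs free; the meter must rise 60 mm to come clear. Axes as the meter's at the start
- disc_e_center (a point): centre of a bystander disc, the same as the others, on the table between the robot and the board
- wax_tin: bystander: round flat metal tin, 87 mm across, 30 mm high; origin under its middle
- sanding_block: bystander: cork sanding block 110 x 65 x 34 mm; origin under its middle
- tape_measure: bystander: tape measure, 68 x 34 x 66 mm; origin under its middle
- brush: bystander: hand brush with a wooden handle lying on the table to the left of the board
- screwdriver: bystander: screwdriver lying on the table to the left of the board
Mind the look-alikes: they are no part of the job. What is shaped like the part that bears disc_b_center but black is not meant.

How it is judged (in metres and radians):
On the way:
1. the meter is lifted clear of its stand in the gripper (z of meter_grip in the frame of stand_top above 0.14 m and contact force between the fingers and meter above 3 N), for 0.1 s.
At the end, for the whole second after the job is handed in: Gripper holds the meter at rest, upright within 0.10 rad, foot within 8 mm of the centre of the ring no disc lies on, pressed in 2.5 to 10 mm of its 12 mm (1.2 to 8 N on the board), contacts within 0.17 rad of the long way of the board, either way round (((horizontal distance between foot_tip and ring1 below 0.008 m and horizontal distance between each of disc_a_center, disc_b_center, disc_c_center, disc_d_center and ring1 above 0.045 m) or (horizontal distance between foot_tip and ring2 below 0.008 m and horizontal distance between each of disc_a_center, disc_b_center, disc_c_center, disc_d_center and ring2 above 0.045 m) or (horizontal distance between foot_tip and ring3 below 0.008 m and horizontal distance between each of disc_a_center, disc_b_center, disc_c_center, disc_d_center and ring3 above 0.045 m) or (horizontal distance between foot_tip and ring4 below 0.008 m and horizontal distance between each of disc_a_center, disc_b_center, disc_c_center, disc_d_center and ring4 above 0.045 m)) and value of joint foot between 0.0025 and 0.01 m and contact force between meter and board between 1.2 and 8 N and z of foot_tip in the frame of board below 0.021 m and angle between meter_grip's own z axis and vertical below 0.1 rad and angle between the x axis of foot_tip and the x axis of board, either way round below 0.17 rad and contact force between the fingers and meter above 3 N and linear speed of meter below 0.02 m/s); the arm keeps its last pose, push and grip.
It fails at once if the foot is pressed fully home (value of joint foot above 0.0116 m).
It fails at once if a disc in the pockets is pushed out of place (distance of any of disc_a_center, disc_b_center, disc_c_center, disc_d_center from where it was at the start of the episode above 0.012 m).
It fails at once if a bystander is disturbed (distance of any of disc_e_center, wax_tin, sanding_block, tape_measure, brush, screwdriver from where it was at the start of the episode above 0.02 m).
It also fails if it takes over 42 s, if anything falls off the work surface, if the arm or the gripper's body presses on something with over 40 N, if the wrist force passes 120 N, or if a joint passes its speed limit or range.

## Working session

There is one attempt and no reset: what is moved stays moved. The work goes in short steps, Python scripts to look and compute and a shell command to move; the robot and the scene stay as the last step left them, time stands still between calls to the robot, and variables do not carry over. Pictures are saved under pics/ and viewed, and the job is handed in when it is done.

```bash
ls; mkdir -p pics; python3 - <<'E'
from workcell import readout, optics, env
import cv2,numpy as np
s=readout.state();print({k:np.round(v,2) for k,v in s.items()})
for n in ["scene","top","wrist"]:
    p,d=optics.grab_frame(n);np.savez(f"{n}0.npz",p=p,d=d)
    c=optics.camera_params(n);print(n,{k:np.round(v,3).tolist() for k,v in c.items()})
    np.savez(f"{n}0.npz",p=p,d=d,K=c['mtx'],R=c['R'],t=c['t'])
    cv2.imwrite(f"pics/{n}0.png",p[:,:,::-1])
E
```

```text
pics
{'time_s': np.float64(0.0), 'qpos': array([65.37, 18.35, 89.71, -0.  , 72.04, -1.15]), 'qvel': array([ 0.05,  0.03,  0.01, -0.07, -0.05,  0.03]), 'effort': array([  0.  , -41.25, -23.2 ,   0.07,   0.05,  -0.  ]), 'ee_pos': array([228.91, 526.93, 227.09]), 'ee_rot': array([ -90.23,   89.9 , -113.71]), 'force': array([ 0.3 , -0.41, -0.56]), 'torque': array([-0.02,  0.02, -0.01]), 'gripper_width': np.float64(91.22)}
scene {'mtx': [[433.189, 0.0, 254.994], [0.0, 433.189, 195.404], [0.0, 0.0, 1.0]], 'R': [[-0.762, 0.647, -0.019], [0.399, 0.447, -0.8], [-0.509, -0.618, -0.599]], 't': [420.244, -103.557, 1713.627]}
top {'mtx': [[471.254, 0.0, 249.496], [0.0, 471.254, 187.511], [0.0, 0.0, 1.0]], 'R': [[-0.086, -0.996, -0.006], [-0.975, 0.085, -0.205], [0.205, -0.011, -0.979]], 't': [-4.187, 553.958, 1431.793]}
wrist {'mtx': [[276.22, 0.0, 253.945], [0.0, 276.22, 192.084], [0.0, 0.0, 1.0]], 'R': [[0.398, 0.917, -0.002], [0.885, -0.383, 0.264], [0.242, -0.107, -0.964]], 't': [-575.101, -31.343, 391.49]}
```

View pics/scene0.png

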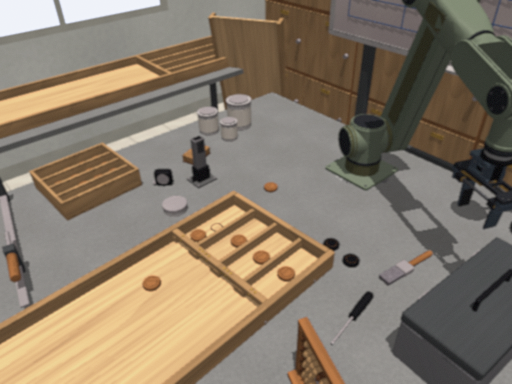

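View pics/top0.png

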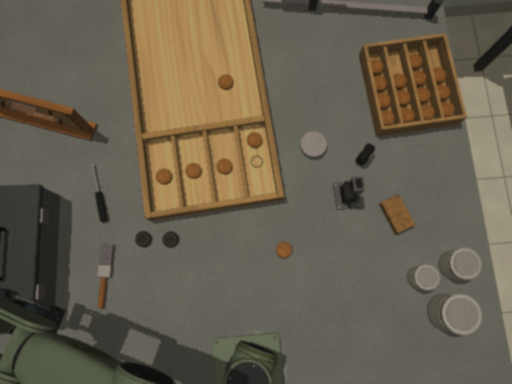

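View pics/wrist0.png

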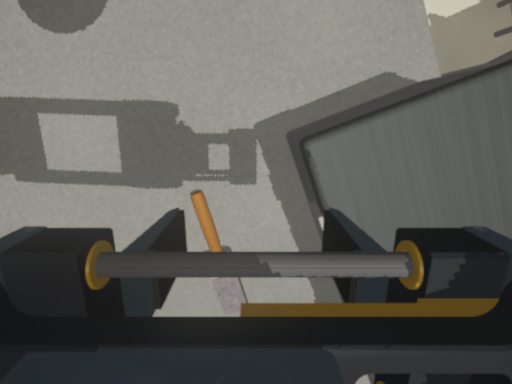

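Scene: the meter stands in its stand at scene (199,160) / top (352,190). The only bare ring is at top (257,161), in the right-most pocket, with its disc nearer the gate at (254,140). The other pocket discs are at (164,176), (194,171) and (224,167), in line with that ring. Next I'll look at close crops.

```bash
cat > h.py <<'E'
import numpy as np,cv2
def load(n):
    return np.load(f"{n}.npz")
def ray(c,u,v,z):
    K,R,t=c['K'],c['R'],c['t']
    o=-R.T@t; d=R.T@np.linalg.solve(K,[u,v,1.]); return o+d*(z-o[2])/d[2]
def dep(c,u,v):
    z=float(c['d'][int(round(v)),int(round(u))]); return c['R'].T@(np.linalg.solve(c['K'],[u,v,1.])*z-c['t'])
def proj(c,X):
    q=c['K']@(c['R']@np.asarray(X,float)+c['t']); return q[:2]/q[2]
def crop(c,x0,y0,x1,y1,f,name):
    im=c['p'][y0:y1,x0:x1,::-1]; cv2.imwrite(f"pics/{name}.png",cv2.resize(im,None,fx=f,fy=f,interpolation=cv2.INTER_CUBIC))
E
python3 - <<'E'
from h import *
t=load('top0');s=load('scene0')
crop(t,320,130,420,240,6,'c_top')
crop(s,140,120,240,220,6,'c_scene')
crop(t,130,115,300,225,4,'c_pock')
crop(s,170,185,340,305,4,'c_pock2')
E
```

```text
(no output)
```

View pics/c_top.png

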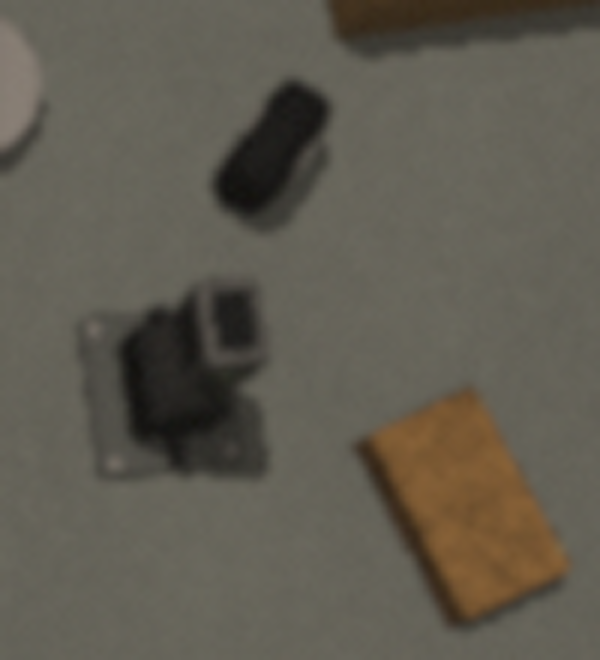

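View pics/c_scene.png

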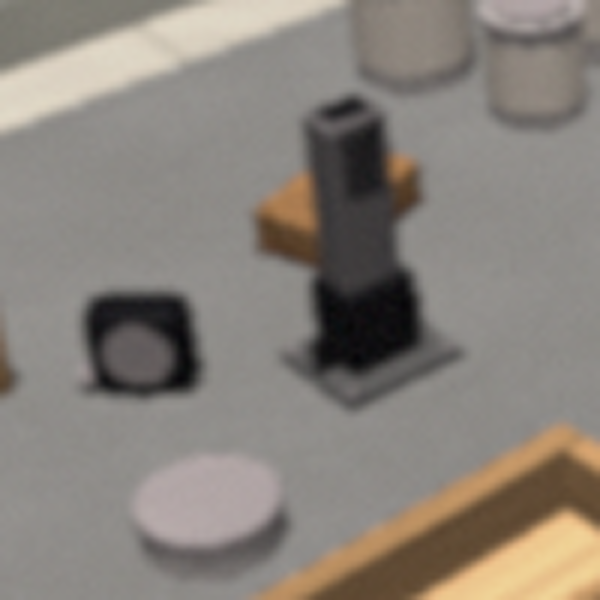

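View pics/c_pock.png

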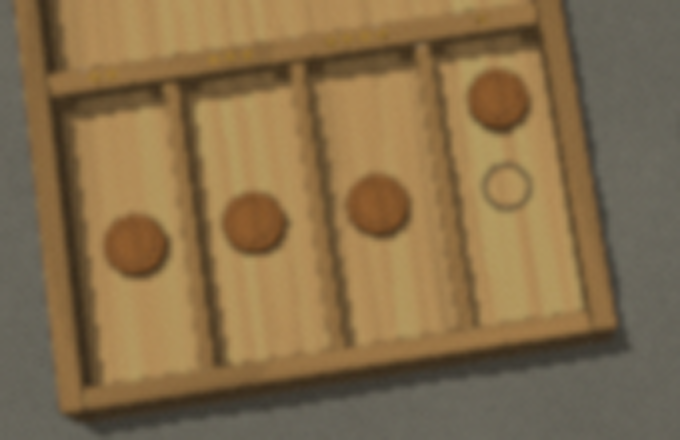

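View pics/c_pock2.png

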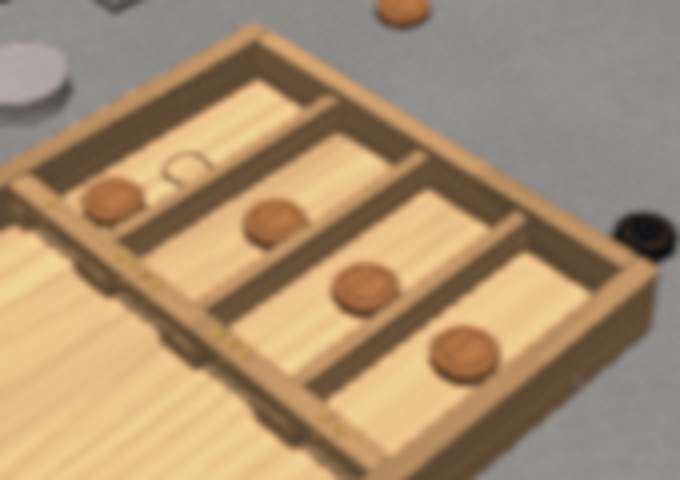

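```bash
python3 - <<'E'
from h import *
t=load('top0');s=load('scene0')
def tt(u,v):return 320+u/6-.42,130+v/6-.42
def ss(u,v):return 140+u/6-.42,120+v/6-.42
def tp(u,v):return 130+u/4-.38,115+v/4-.38
def sp(u,v):return 170+u/4-.38,185+v/4-.38
print('top: base corners z8')
for p in [(83,318),(103,475),(265,472)]: print(np.round(ray(t,*tt(*p),8),1))
print('top rect z183')
for p in [(200,283),(258,283),(266,352),(210,360)]: print(np.round(ray(t,*tt(*p),183),1))
print('scene base'); 
for p in [(285,355),(352,405),(462,350)]: print(np.round(ray(s,*ss(*p),8),1))
print('scene top rect')
for p in [(308,122),(345,130),(383,110),(345,95)]: print(np.round(ray(s,*ss(*p),183),1))
print('ring top',ray(t,*tp(507,186),18),'scene',ray(s,*sp(188,171),18))
print('discs top z32')
for p in [(135,243),(254,222),(378,204),(498,99)]: print(np.round(ray(t,*tp(*p),32),1))
print('discs scene')
for p in [(465,350),(366,286),(275,220),(112,198)]: print(np.round(ray(s,*sp(*p),32),1))
print('board corners: z65 near-left, near-right')
for p in [(62,408),(616,325)]: print(np.round(ray(t,*tp(*p),65),1))
print('right rail outer z65',np.round(ray(t,246.5,0,65),1),'left rail',np.round(ray(t,122.5,0,65),1))
print(dep(t,358,183),dep(s,198,140))
E
```

```text
top: base corners z8
[ 554.4 -327.3    8. ]
[ 467.5 -327.5    8. ]
[ 461.6 -414.5    8. ]
top rect z183
[ 531.  -351.7  183. ]
[ 528.5 -379.6  183. ]
[ 494.5 -378.8  183. ]
[ 492.9 -351.5  183. ]
scene base
[ 558.1 -396.4    8. ]
[ 557.1 -321.7    8. ]
[ 469.8 -324.7    8. ]
scene top rect
[ 537.3 -367.1  183. ]
[ 526.2 -344.1  183. ]
[ 495.4 -348.8  183. ]
[ 502.  -379.8  183. ]
ring top [646.02326727 -82.4261339   18.        ] scene [647.91727141 -80.2983228   18.        ]
discs top z32
[621.1 222.   32. ]
[630.1 125.   32. ]
[636.4  23.7  32. ]
[716.5 -81.2  32. ]
discs scene
[623.5 222.8  32. ]
[634.4 127.3  32. ]
[640.2  25.7  32. ]
[721.4 -80.4  32. ]
board corners: z65 near-left, near-right
[486.  279.2  65. ]
[ 514. -156.   65.]
right rail outer z65 [1205.4  -97.8   65. ] left rail [1243.7  326.6   65. ]
[ 510.16556953 -362.50137911  188.66530532] [ 515.89938142 -353.9342041   180.03081129]
```

```bash
cat >> h.py <<'E'
from scipy.spatial.transform import Rotation as Ro
def tool(s):
    R=Ro.from_euler('xyz',s['ee_rot'],degrees=True).as_matrix()
    return R
def rep(tag=''):
    from workcell import readout
    s=readout.state();R=tool(s)
    print(tag,round(s['time_s'],2),'pos',np.round(s['ee_pos'],1),'q',np.round(s['qpos'],1),'x',np.round(R[:,0],3),'yang',round(float(np.degrees(np.arctan2(R[1,1],R[0,1]))),2),'F',np.round(s['force'],2),'w',round(s['gripper_width'],1))
E
python3 -c "
from h import *
rep()"
```

```text
0.15 pos [228.9 527.1 227.3] q [65.4 18.3 89.7  0.  72.  -1.1] x [-0.001 -0.001 -1.   ] yang 66.52 F [ 0.96  0.67 -1.02] w 91.5
```

```bash
R='x'; python3 -m creep '[{"translation":[1.1,-3.0,1.5],"delta_rot":[0,0,-0.114]},{"translation":[1.1,-3.7,1.2],"delta_rot":[0,0,-0.114]},{"translation":[1.1,-3.7,1.2],"delta_rot":[0,0,-0.114]},{"translation":[1.1,-3.7,1.2],"delta_rot":[0,0,-0.114]},{"translation":[1.1,-3.7,1.2],"delta_rot":[0,0,-0.114]}]' 1 && python3 -m creep '[{"translation":[1.1,-3.7,0.4],"delta_rot":[0,0,-0.114]},{"translation":[1.1,-3.7,0.4],"delta_rot":[0,0,-0.114]},{"translation":[1.1,-3.7,0.4],"delta_rot":[0,0,-0.114]},{"translation":[1.1,-3.7,0],"delta_rot":[0,0,-0.114]},{"translation":[1.1,-3.7,0],"delta_rot":[0,0,-0.114]}]' 
python3 -c "
from h import *
rep()"
```

```text
time_s: 0.57
ee_pos: [284.0, 347.6, 291.1]
ee_rot: [-50.2, 90.0, -106.6]
force: [1.5, 0.7, 0.5]
gripper_width: 91.0
time_s: 0.98
ee_pos: [339.0, 162.6, 303.2]
ee_rot: [104.6, 89.9, 15.5]
force: [1.2, -0.2, -0.3]
gripper_width: 91.3
 0.98 pos [339.  162.6 303.2] q [ 23.9  -2.8 104.1  -0.   78.6  23. ] x [ 0.001  0.    -1.   ] yang 0.92 F [ 1.18 -0.21 -0.29] w 91.3
```

```bash
python3 -m creep '[{"translation":[1.1,-3.7,0],"delta_rot":[0,0,-0.113]},{"translation":[1.1,-3.7,0],"delta_rot":[0,0,-0.113]},{"translation":[1.1,-3.7,0],"delta_rot":[0,0,-0.113]},{"translation":[1.1,-3.7,0],"delta_rot":[0,0,-0.113]},{"translation":[1.1,-3.7,0],"delta_rot":[0,0,-0.113]}]' && python3 -m creep '[{"translation":[1.1,-3.7,0.4],"delta_rot":[0,0,-0.113]},{"translation":[1.1,-3.7,0.4],"delta_rot":[0,0,-0.113]},{"translation":[1.1,-3.7,0.4],"delta_rot":[0,0,-0.113]},{"translation":[1.1,-3.7,0],"delta_rot":[0,0,-0.113]},{"translation":[1.1,-3.7,0],"delta_rot":[0,0,-0.113]}]' && python3 -m creep '[{"translation":[1.1,-3.7,0],"delta_rot":[0,0,-0.113]},{"translation":[1.1,-3.7,0],"delta_rot":[0,0,-0.113]},{"translation":[1.1,-3.7,0],"delta_rot":[0,0,-0.113]},{"translation":[0.7,-2.5,0],"delta_rot":[0,0,-0.113]},{"translation":[0,0,0],"delta_rot":[0,0,0]}]' >/dev/null
cat >> h.py <<'E'
def grab(n,tag):
    from workcell import optics
    c=optics.camera_params(n);p,d=optics.grab_frame(n)
    np.savez(f"{tag}.npz",p=p,d=d,K=c['mtx'],R=c['R'],t=c['t'])
    cv2.imwrite(f"pics/{tag}.png",p[:,:,::-1]);return load(tag)
E
python3 -c "
from h import *
rep()
grab('wrist','w1')"
```

```text
time_s: 1.4
ee_pos: [393.9, -22.5, 303.0]
ee_rot: [137.7, 90.0, 16.2]
force: [0.8, 0.9, 0.1]
gripper_width: 91.2
time_s: 1.82
ee_pos: [449.1, -207.6, 315.1]
ee_rot: [155.2, 90.0, 1.3]
force: [1.2, 0.8, -0.6]
gripper_width: 91.0
 2.23 pos [ 489.7 -346.3  313. ] q [-36.3  18.5  77.3  -0.1  84.2  53.5] x [-0.001 -0.001 -1.   ] yang -89.85 F [-0.66 -0.16 -0.05] w 91.5
```

View pics/w1.png

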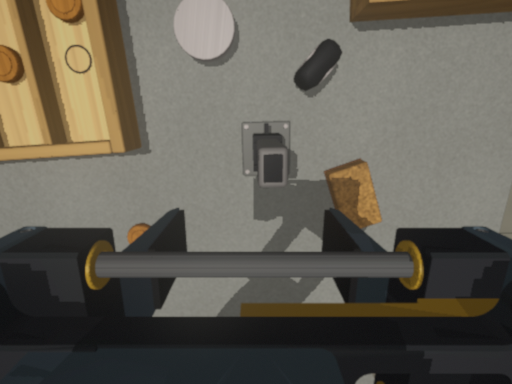

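```bash
python3 - <<'E'
from h import *
c=load('w1'); crop(c,225,105,315,205,6,'w1c'); crop(c,20,0,160,170,4,'w1r')
E
```

```text
(no output)
```

View pics/w1c.png

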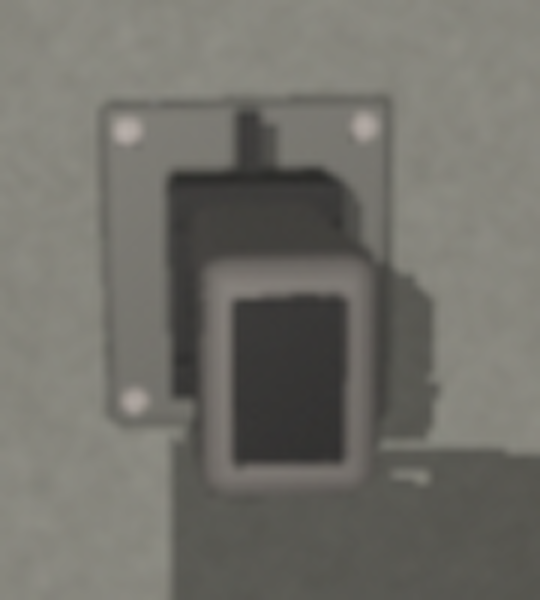

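View pics/w1r.png

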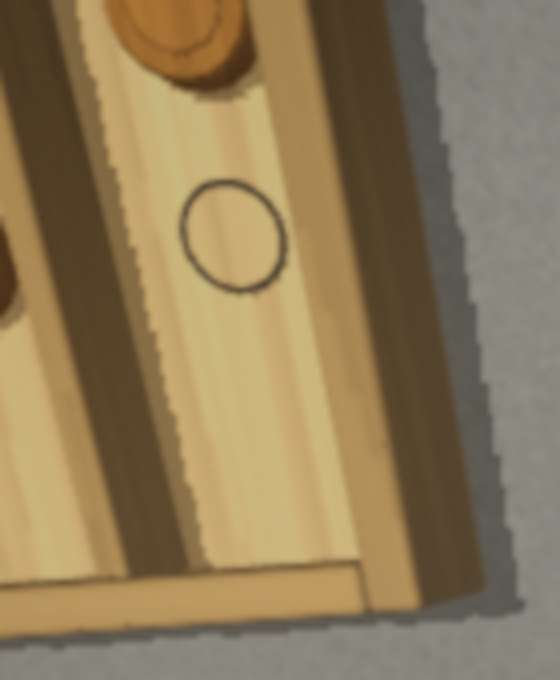

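```bash
python3 - <<'E'
from h import *
c=load('w1')
f=lambda u,v:(225+u/6-.42,105+v/6-.42)
P=np.array([ray(c,*f(*p),183) for p in [(204,256),(374,256),(370,492),(209,492)]]);print(P.round(1),P.mean(0).round(1))
P=np.array([ray(c,*f(*p),181) for p in [(233,300),(348,297),(346,464),(233,467)]]);print(P.round(1),P.mean(0).round(1))
B=np.array([ray(c,*f(*p),8) for p in [(102,104),(391,97),(110,426)]]);print('base',B.round(1),(B[1]+B[2])/2)
g=lambda u,v:(20+u/4-.38,0+v/4-.38)
print('ring',ray(c,*g(234,236),18))
print('rail top', ray(c,*g(250,0),65),ray(c,*g(365,610),65),'outer',ray(c,*g(387,0),65),ray(c,*g(420,608),65), 'backwall inner',ray(c,*g(0,585),65),ray(c,*g(358,562),65))
print(dep(c,272,168),dep(c,78,59))
E
```

```text
[[ 534.6 -350.8  183. ]
 [ 534.7 -380.1  183. ]
 [ 492.8 -380.8  183. ]
 [ 492.7 -352.   183. ]] [ 513.7 -365.9  183. ]
[[ 526.8 -356.   181. ]
 [ 527.4 -376.   181. ]
 [ 497.4 -376.6  181. ]
 [ 496.8 -356.3  181. ]] [ 512.1 -366.2  181. ]
base [[ 556.2 -326.2    8. ]
 [ 558.3 -404.3    8. ]
 [ 467.3 -327.7    8. ]] [ 512.79921061 -366.02236766    8.        ]
ring [647.44385404 -82.82786991  18.        ]
rail top [ 707.87165015 -126.66030926   65.        ] [ 513.96601091 -137.1427829    65.        ] outer [ 708.04131905 -170.28463552   65.        ] [ 514.75553288 -157.31644358   65.        ] backwall inner [522.62831434  -5.96024128  65.        ] [ 531.26801362 -136.94727197   65.        ]
[ 513.26923501 -365.0003392   184.81798517] [646.63255675 -83.50268275  19.61864134]
```

Meter top is 42x29 mm at world (513,-366), yaw about 1°. It can't be the tape measure (316,65) or the cork block (352,193), which have other shapes and lie elsewhere. The ring is at (647,-82.5), with top, wrist and scene agreeing within about 2 mm. Aligning over the meter and descending.

```bash
python3 -m creep '[{"translation":[1.2,-1.0,-1.0],"delta_rot":[0,0,0.018]},{"translation":[1.13,-0.97,-2.0],"delta_rot":[0,0,0]},{"translation":[0,0,-2.0],"delta_rot":[0,0,0]},{"translation":[0,0,-2.0],"delta_rot":[0,0,0]},{"translation":[0,0,0],"delta_rot":[0,0,0]}]' 1
python3 -c "
from h import *
rep()
grab('wrist','w2');grab('scene','s2')"
```

```text
time_s: 2.7
ee_pos: [510.4, -358.6, 240.6]
ee_rot: [-39.8, 89.5, 142.0]
force: [0.5, 0.8, 0.2]
gripper_width: 90.9
 2.7 pos [ 510.4 -358.6  240.6] q [-36.2  22.6  81.2   0.   76.7  52.1] x [-0.007  0.006 -1.   ] yang -88.28 F [0.47 0.76 0.15] w 90.9
```

View pics/w2.png

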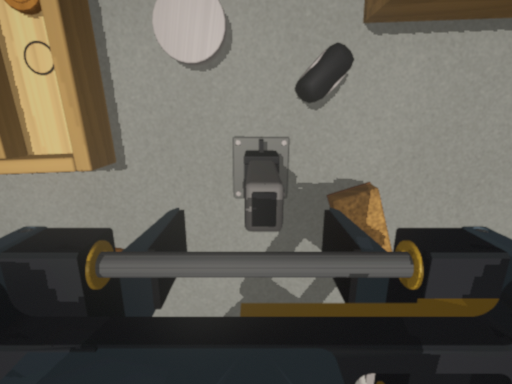

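View pics/s2.png

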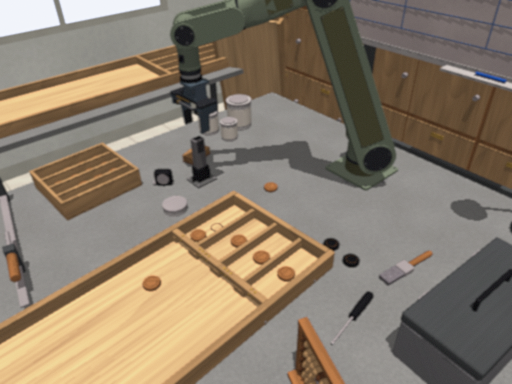

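The gripper straddles the meter (wrist (262,205), centred between the jaws). Checking the settled pose before descending.

```bash
python3 - <<'E'
from h import *
rep()
c=load('w2'); crop(c,225,125,300,240,5,'w2c')
E
```

```text
2.8 pos [ 512.1 -360.1  245.1] q [-36.2  22.5  80.8   0.   76.8  52.1] x [-0.001  0.001 -1.   ] yang -88.32 F [ 0.55  0.6  -0.  ] w 91.2
```

View pics/w2c.png

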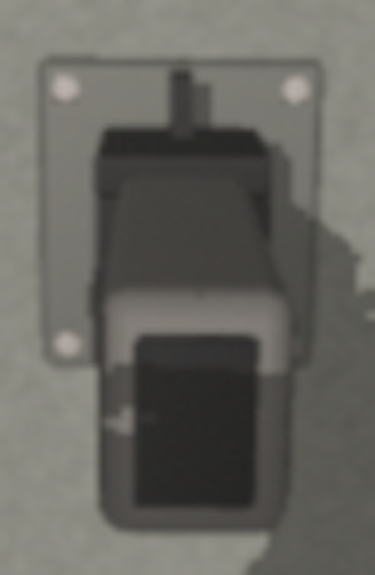

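```bash
python3 - <<'E'
from h import *
c=load('w2')
f=lambda u,v:(225+u/5-.4,125+v/5-.4)
P=np.array([ray(c,*f(*p),183) for p in [(104,287),(296,287),(290,530),(99,530)]]);print(P.round(1),P.mean(0).round(1))
B=np.array([ray(c,*f(*p),8) for p in [(40,58),(325,63),(42,365)]]);print('base',B.round(1),(B[1]+B[2])/2)
E
```

```text
[[ 535.  -350.4  183. ]
 [ 536.  -381.   183. ]
 [ 494.1 -382.5  183. ]
 [ 493.  -350.4  183. ]] [ 514.5 -366.1  183. ]
base [[ 556.9 -325.9    8. ]
 [ 557.9 -405.     8. ]
 [ 467.9 -327.4    8. ]] [ 512.92163408 -366.1693396     8.        ]
```

```bash
python3 -m creep '[{"translation":[0.1,-0.5,-1.5],"delta_rot":[0,0,0]},{"translation":[0,0,-2.5],"delta_rot":[0,0,0]},{"translation":[0,0,-2.5],"delta_rot":[0,0,0]},{"translation":[0,0,-2],"delta_rot":[0,0,0]},{"translation":[0,0,-0.6],"delta_rot":[0,0,0]}]' 1
python3 -m creep '[{"translation":[0,0,0],"delta_rot":[0,0,0]},{"translation":[0,0,0],"delta_rot":[0,0,0]}]'
python3 -c "
from h import *
rep()"
```

```text
time_s: 3.22
ee_pos: [512.6, -365.2, 152.7]
ee_rot: [-38.5, 89.8, 143.2]
force: [0.3, 0.2, -0.6]
gripper_width: 91.1
time_s: 3.38
ee_pos: [514.3, -366.7, 156.0]
ee_rot: [142.1, 89.8, -36.3]
force: [0.7, 0.2, 0.6]
gripper_width: 91.4
 3.38 pos [ 514.3 -366.7  156. ] q [-36.5  26.1  88.1   0.   65.6  51.9] x [ 0.003 -0.002 -1.   ] yang -88.38 F [0.73 0.24 0.58] w 91.4
```

```bash
python3 -m creep '[{"translation":[0,0,-0.4],"delta_rot":[0,0,0]},{"translation":[0,0,0],"delta_rot":[0,0,0]},{"translation":[0,0,0],"delta_rot":[0,0,0]}]' -1 25
python3 -m creep '[{"translation":[0,0,0],"delta_rot":[0,0,0]},{"translation":[0,0,0],"delta_rot":[0,0,0]},{"translation":[0,0,0],"delta_rot":[0,0,0]},{"translation":[0,0,0],"delta_rot":[0,0,0]},{"translation":[0,0,0],"delta_rot":[0,0,0]}]' 
python3 -c "
from h import *
rep()"
```

```text
time_s: 3.63
ee_pos: [513.8, -366.5, 151.0]
ee_rot: [138.9, 89.9, -39.5]
force: [1.0, -0.2, 0.2]
gripper_width: 74.2
time_s: 4.05
ee_pos: [513.4, -366.3, 150.0]
ee_rot: [93.8, 90.0, -84.6]
force: [-0.4, -1.3, 0.7]
gripper_width: 40.7
 4.05 pos [ 513.4 -366.3  150. ] q [-36.6  26.4  88.6  -0.   65.   51.9] x [ 0. -0. -1.] yang -88.41 F [-0.36 -1.29  0.66] w 40.7
```

```bash
python3 -m creep '[{"translation":[0,0,0],"delta_rot":[0,0,0]},{"translation":[0,0,0],"delta_rot":[0,0,0]},{"translation":[0,0,0],"delta_rot":[0,0,0]},{"translation":[0,0,0],"delta_rot":[0,0,0]},{"translation":[0,0,0],"delta_rot":[0,0,0]}]' 
python3 -c "
from h import *
rep()"
```

```text
time_s: 4.47
ee_pos: [513.4, -366.3, 149.9]
ee_rot: [8.9, 90.0, -169.5]
force: [0.5, 0.2, -0.5]
gripper_width: 31.9
 4.47 pos [ 513.4 -366.3  149.9] q [-36.5  26.4  88.6  -0.   65.   51.9] x [-0. -0. -1.] yang -88.41 F [ 0.53  0.17 -0.48] w 31.9
```

Gripped at 31.9 mm (expected 32). Lifting about 130 mm straight up.

```bash
python3 -m creep '[{"translation":[0,0,0.6],"delta_rot":[0,0,0]},{"translation":[0,0,1.5],"delta_rot":[0,0,0]},{"translation":[0,0,2],"delta_rot":[0,0,0]},{"translation":[0,0,2.5],"delta_rot":[0,0,0]},{"translation":[0,0,2.5],"delta_rot":[0,0,0]}]' 
python3 -m creep '[{"translation":[0,0,2.5],"delta_rot":[0,0,0]},{"translation":[0,0,1],"delta_rot":[0,0,0]},{"translation":[0,0,0.3],"delta_rot":[0,0,0]},{"translation":[0,0,0],"delta_rot":[0,0,0]},{"translation":[0,0,0],"delta_rot":[0,0,0]}]' 
python3 -c "
from h import *
rep()
grab('scene','s3');grab('top','t3');c=load('s3');crop(c,140,70,260,200,4,'s3c');c=load('t3');crop(c,310,120,420,230,4,'t3c')"
```

```text
time_s: 4.88
ee_pos: [513.0, -365.9, 241.5]
ee_rot: [-36.9, 89.9, 144.7]
force: [0.8, 0.2, -1.9]
gripper_width: 32.0
time_s: 5.3
ee_pos: [512.8, -365.8, 277.2]
ee_rot: [-36.6, 89.8, 145.0]
force: [0.4, 0.0, -2.6]
gripper_width: 31.8
 5.3 pos [ 512.8 -365.8  277.2] q [-36.5  22.1  76.8  -0.   81.2  51.9] x [-0.003  0.002 -1.   ] yang -88.41 F [ 0.4   0.03 -2.58] w 31.8
```

View pics/s3c.png

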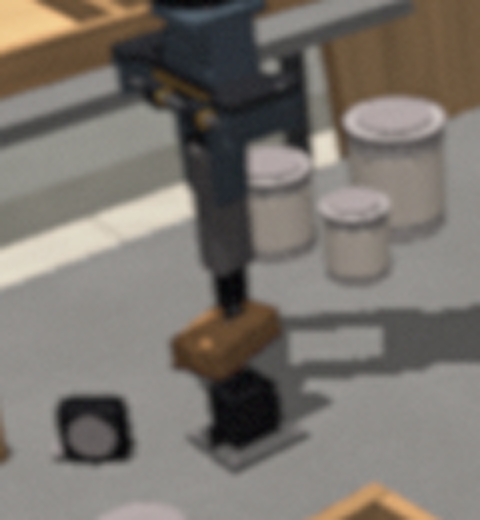

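View pics/t3c.png

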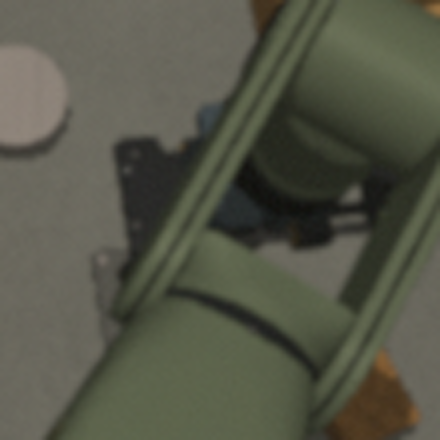

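Meter hangs straight in the jaws, clear of the stand (scene (198,145)). Carrying it to the ring.

```bash
python3 -m creep '[{"translation":[0.5,1.1,0],"delta_rot":[0,0,0]},{"translation":[1.0,2.1,0],"delta_rot":[0,0,0.008]},{"translation":[1.2,2.6,0],"delta_rot":[0,0,0.010]},{"translation":[1.2,2.6,0],"delta_rot":[0,0,0.010]},{"translation":[1.2,2.6,0],"delta_rot":[0,0,0.010]}]' 
python3 -m creep '[{"translation":[1.2,2.6,0],"delta_rot":[0,0,0]},{"translation":[1.2,2.6,0],"delta_rot":[0,0,0]},{"translation":[1.2,2.6,0],"delta_rot":[0,0,0]},{"translation":[1.2,2.6,0],"delta_rot":[0,0,0]},{"translation":[1.2,2.6,0],"delta_rot":[0,0,0]}]' 
python3 -m creep '[{"translation":[1.2,2.4,0],"delta_rot":[0,0,0]},{"translation":[0.8,1.7,0],"delta_rot":[0,0,0]},{"translation":[0.3,0.8,0],"delta_rot":[0,0,0]},{"translation":[0,0,0],"delta_rot":[0,0,0]},{"translation":[0,0,0],"delta_rot":[0,0,0]}]' 
python3 -c "
from h import *
rep()
grab('wrist','w4')"
```

```text
time_s: 5.82
ee_pos: [564.7, -254.3, 278.1]
ee_rot: [-48.5, 89.9, 135.3]
force: [-0.9, -0.7, -0.5]
gripper_width: 31.9
time_s: 6.23
ee_pos: [624.6, -123.9, 278.1]
ee_rot: [-30.0, 89.9, 153.8]
force: [1.5, 0.1, -0.8]
gripper_width: 32.0
time_s: 6.65
ee_pos: [647.0, -77.2, 278.4]
ee_rot: [21.9, 89.9, -154.3]
force: [-0.6, -0.7, -1.6]
gripper_width: 32.0
 6.65 pos [647.  -77.2 278.4] q [-7.8 24.1 73.5 -0.1 82.5 78.4] x [-0.002 -0.001 -1.   ] yang -86.18 F [-0.56 -0.7  -1.57] w 32.0
```

View pics/w4.png

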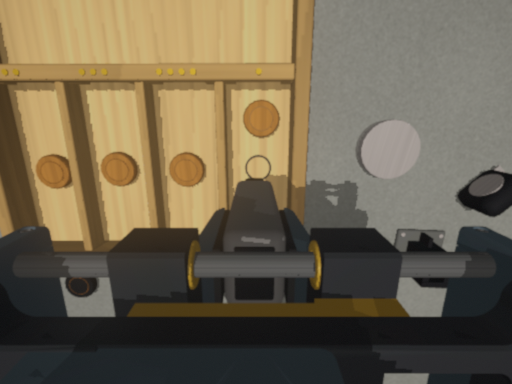

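```bash
python3 - <<'E'
from h import *
c=load('w4'); crop(c,190,60,320,210,4,'w4c')
E
```

```text
(no output)
```

View pics/w4c.png

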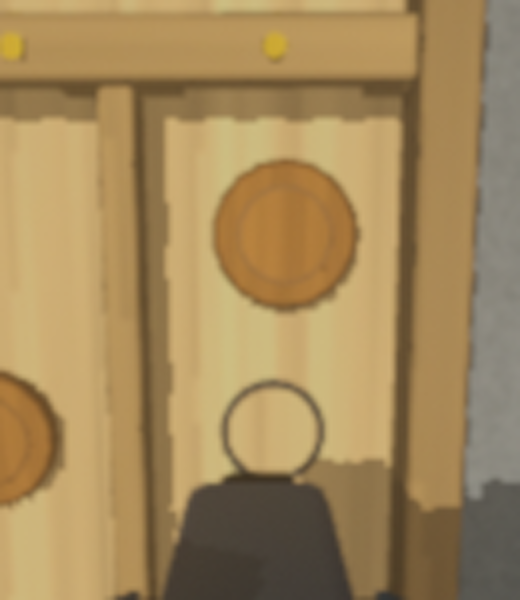

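```bash
python3 - <<'E'
from h import *
c=load('w4')
g=lambda u,v:(190+u/4-.38,60+v/4-.38)
l=ray(c,*g(223,430),18);r=ray(c,*g(324,430),18);t=ray(c,*g(273,380),18)
print('ring l,r,top',l.round(1),r.round(1),t.round(1),'dia',np.linalg.norm(l-r))
print('disc',ray(c,*g(285,233),32))
# rail inner-bottom / outer edges and gate bar
print('gate near edge z63',ray(c,*g(0,80),63),ray(c,*g(415,80),63), ray(c,5,80,63))
print('rail edge',ray(c,*g(418,20),65),ray(c,*g(405,500),65),'divider right edge',ray(c,*g(135,90),55),ray(c,*g(150,590),55))
print('meter nose bottom left/right edge',ray(c,*g(222,482),148),ray(c,*g(293,482),148))
E
```

```text
ring l,r,top [646.4 -64.1  18. ] [ 649.  -102.7   18. ] [666.8 -81.9  18. ] dia 38.642193979302625
disc [720.68222787 -82.07055768  32.        ]
gate near edge z63 [761.18867013  11.54804027  63.        ] [ 769.95289143 -118.63677047   63.        ] [745.15922169 243.02048687  63.        ]
rail edge [ 786.94818575 -117.4944775    65.        ] [ 634.81015355 -129.15099047   65.        ] divider right edge [761.91727183 -30.02506496  55.        ] [592.77417447 -41.82274852  55.        ]
meter nose bottom left/right edge [656.24976913 -67.02776895 148.        ] [657.51475205 -85.93315983 148.        ]
```

Ring re-measured at (647,-83), board yaw about 4.0°, meter yaw about 3.8°. Centring and descending to just above the floor.

```bash
python3 -m creep '[{"translation":[0,-0.58,-1],"delta_rot":[0,0,0]},{"translation":[0,0,-2],"delta_rot":[0,0,0]},{"translation":[0,0,-2.5],"delta_rot":[0,0,0]},{"translation":[0,0,-2.0],"delta_rot":[0,0,0]},{"translation":[0,0,-1],"delta_rot":[0,0,0]}]' 
python3 -m creep '[{"translation":[0,0,-0.8],"delta_rot":[0,0,0]},{"translation":[0,0,-0.4],"delta_rot":[0,0,0]},{"translation":[0,0,0],"delta_rot":[0,0,0]},{"translation":[0,0,0],"delta_rot":[0,0,0]},{"translation":[0,0,0],"delta_rot":[0,0,0]}]' 
python3 -c "
from h import *
rep();c=grab('scene','s5');rep();crop(c,150,140,270,260,5,'s5c');crop(grab('top','t5'),200,100,320,220,5,'t5c')"
```

```text
time_s: 7.12
ee_pos: [645.1, -84.7, 190.4]
ee_rot: [-6.2, 89.7, 177.4]
force: [-0.8, 0.0, -2.1]
gripper_width: 32.1
time_s: 7.53
ee_pos: [648.1, -83.3, 183.3]
ee_rot: [164.8, 89.9, -11.4]
force: [0.4, 0.4, -1.4]
gripper_width: 31.8
 7.53 pos [648.1 -83.3 183.3] q [-8.3 26.9 82.6 -0.  70.3 77.9] x [ 0.003 -0.001 -1.   ] yang -86.23 F [ 0.36  0.37 -1.38] w 31.8
 7.58 pos [648.1 -83.2 183.3] q [-8.3 26.9 82.6 -0.  70.3 77.9] x [ 0.002 -0.    -1.   ] yang -86.23 F [ 0.12 -0.47 -1.99] w 32.2
```

View pics/s5c.png

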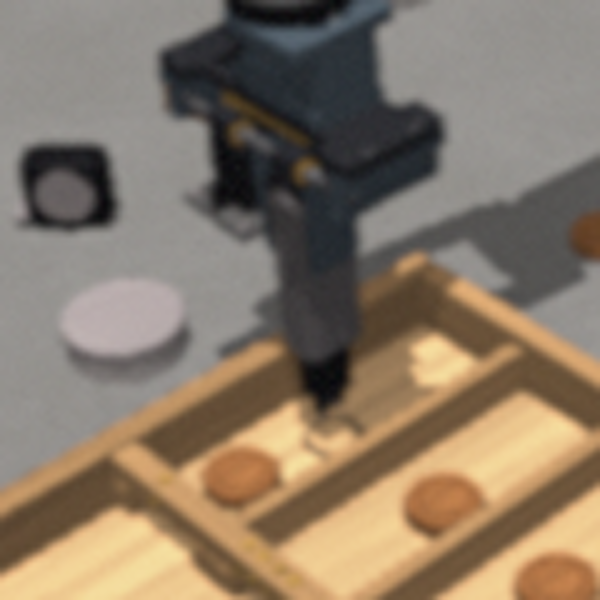

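View pics/t5c.png

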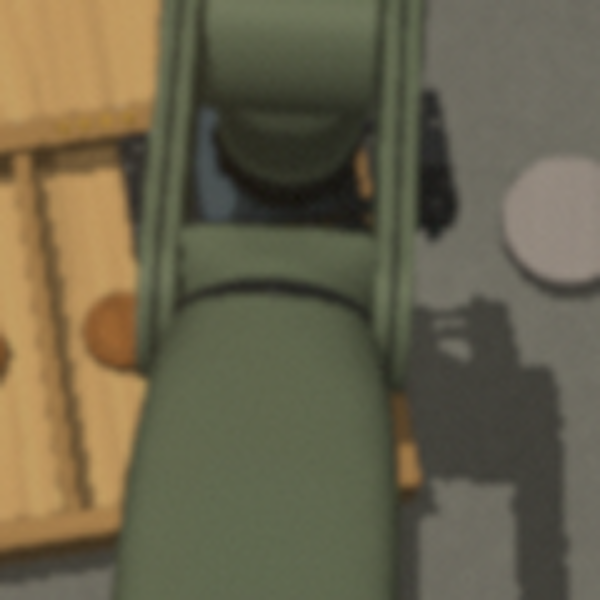

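The foot hovers above the ring: tip at about crop (322,412), ring at about (332,430). I'll compare that with the predicted tip.

```bash
python3 - <<'E'
from h import *
c=load('s5')
k=lambda p:np.round((np.array(p)-[150,140]+.4)*5,0)
print('tip pred',k(proj(c,[648.1,-83,41.3])),'ring pred',k(proj(c,[647,-83,18])),k(proj(load('s5'),[647,-83,41.3])))
a=ray(c,150+322/5-.4,140+412/5-.4,41.3);print(a)
for dx,dy in[(20,0),(-20,0),(0,20),(0,-20)]: print(k(proj(c,[647+dx,-83+dy,18])))
crop(c,200,205,235,240,16,'s5d')
E
```

```text
tip pred [330. 410.] ring pred [334. 436.] [331. 409.]
[653.18460738 -84.65531727  41.3       ]
[309. 450.]
[358. 423.]
[352. 451.]
[316. 421.]
```

View pics/s5d.png

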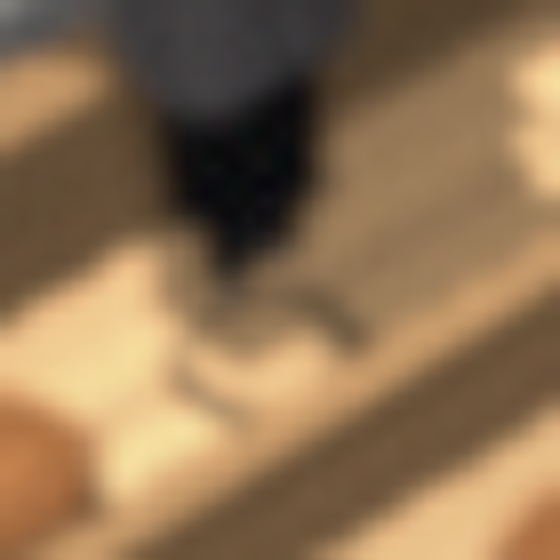

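```bash
python3 -m creep '[{"translation":[-0.1,0,-0.4],"delta_rot":[0,0,0]},{"translation":[0,0,-0.5],"delta_rot":[0,0,0]},{"translation":[0,0,-0.5],"delta_rot":[0,0,0]},{"translation":[0,0,-0.2],"delta_rot":[0,0,0]},{"translation":[0,0,0],"delta_rot":[0,0,0]}]' 
python3 -m creep '[{"translation":[0,0,0],"delta_rot":[0,0,0]},{"translation":[0,0,0],"delta_rot":[0,0,0]}]' 
python3 -c "
from h import *
rep();c=grab('scene','s6');rep();crop(c,195,195,245,245,12,'s6c')"
```

```text
time_s: 8.05
ee_pos: [645.8, -83.0, 164.8]
ee_rot: [-9.1, 89.9, 174.7]
force: [-0.6, 0.8, -1.7]
gripper_width: 32.0
time_s: 8.22
ee_pos: [646.6, -83.1, 166.1]
ee_rot: [152.9, 90.0, -23.3]
force: [-0.0, -0.3, -0.5]
gripper_width: 31.8
 8.22 pos [646.6 -83.1 166.1] q [-8.3 27.5 84.2 -0.  68.3 77.9] x [ 0. -0. -1.] yang -86.23 F [-0.   -0.31 -0.53] w 31.8
 8.27 pos [646.6 -83.1 166.2] q [-8.3 27.5 84.1 -0.  68.3 77.9] x [ 0. -0. -1.] yang -86.23 F [-0.07  0.08 -2.17] w 31.9
```

View pics/s6c.png

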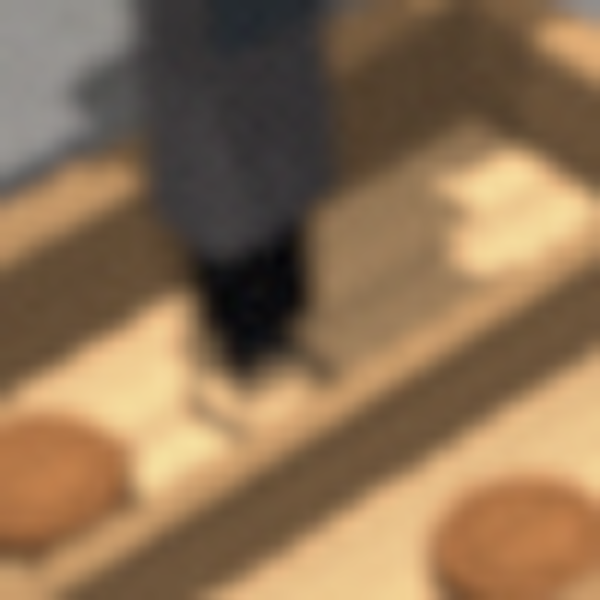

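```bash
Z='x'; for i in 1 2 3 4; do python3 -m creep '[{"translation":[0,0,0],"delta_rot":[0,0,0]}]' | grep -E "pos|force"; done; echo; python3 -m creep '[{"translation":[0,0,-0.2],"delta_rot":[0,0,0]},{"translation":[0,0,-0.2],"delta_rot":[0,0,0]},{"translation":[0,0,-0.2],"delta_rot":[0,0,0]},{"translation":[0,0,0],"delta_rot":[0,0,0]},{"translation":[0,0,0],"delta_rot":[0,0,0]}]' | grep -E "pos|force";  for i in 1 2 3 4 5 6; do python3 -m creep '[{"translation":[0,0,0],"delta_rot":[0,0,0]}]' | grep -E "pos|force"; done
```

```text
ee_pos: [646.6, -83.1, 166.2]
force: [0.2, 0.4, -2.6]
ee_pos: [646.5, -83.1, 166.2]
force: [0.6, -0.5, -1.8]
ee_pos: [646.5, -83.1, 166.2]
force: [-0.6, 0.3, -1.8]
ee_pos: [646.4, -83.1, 166.1]
force: [0.9, 0.2, -1.4]

ee_pos: [646.3, -83.1, 159.9]
force: [-0.1, 0.3, -1.4]
ee_pos: [646.4, -83.1, 160.0]
force: [-0.1, 0.6, -2.1]
ee_pos: [646.4, -83.1, 160.0]
force: [-0.3, 0.6, -2.4]
ee_pos: [646.4, -83.1, 160.0]
force: [-0.1, 0.0, -1.2]
ee_pos: [646.4, -83.1, 160.0]
force: [0.1, -0.8, -1.9]
ee_pos: [646.4, -83.1, 160.0]
force: [-0.1, -0.1, -2.3]
ee_pos: [646.4, -83.1, 160.0]
force: [-0.3, 0.6, -1.1]
```

Baseline Fz is about -1.9 and there is no contact yet at 160.0. Pressing in small steps.

```bash
python3 -m creep '[{"translation":[0,0,-0.1],"delta_rot":[0,0,0]},{"translation":[0,0,-0.1],"delta_rot":[0,0,0]},{"translation":[0,0,-0.1],"delta_rot":[0,0,0]},{"translation":[0,0,0],"delta_rot":[0,0,0]},{"translation":[0,0,0],"delta_rot":[0,0,0]}]' | grep -E "pos|force";  for i in 1 2 3 4 5 6; do python3 -m creep '[{"translation":[0,0,0],"delta_rot":[0,0,0]}]' | grep -E "pos|force"; done
```

```text
ee_pos: [646.4, -83.1, 157.1]
force: [-0.8, -0.4, -0.5]
ee_pos: [646.4, -83.1, 157.1]
force: [-0.9, 0.7, 0.1]
ee_pos: [646.4, -83.1, 157.1]
force: [-0.2, 0.2, 0.8]
ee_pos: [646.4, -83.1, 157.1]
force: [-1.1, 0.6, 0.3]
ee_pos: [646.4, -83.1, 157.0]
force: [-1.3, 0.7, 0.5]
ee_pos: [646.4, -83.1, 157.0]
force: [-0.6, 0.7, 0.3]
ee_pos: [646.4, -83.1, 157.0]
force: [-2.1, 0.3, -0.1]
```

```bash
python3 -m creep '[{"translation":[0,0,-0.1],"delta_rot":[0,0,0]},{"translation":[0,0,-0.1],"delta_rot":[0,0,0]},{"translation":[0,0,-0.1],"delta_rot":[0,0,0]},{"translation":[0,0,0],"delta_rot":[0,0,0]},{"translation":[0,0,0],"delta_rot":[0,0,0]}]' | grep -E "pos|force";  for i in 1 2 3 4 5 6 7 8; do python3 -m creep '[{"translation":[0,0,0],"delta_rot":[0,0,0]}]' | grep -E "pos|force"; done
python3 -c "
from h import *
rep();c=grab('scene','s7');w=grab('wrist','w7');rep();crop(c,160,160,280,260,6,'s7c')"
```

```text
ee_pos: [646.4, -83.1, 154.1]
force: [-0.8, -0.6, 1.7]
ee_pos: [646.4, -83.1, 154.1]
force: [-1.2, 0.1, 1.5]
ee_pos: [646.4, -83.1, 154.1]
force: [-0.9, 0.6, 1.7]
ee_pos: [646.4, -83.1, 154.1]
force: [-0.8, -0.2, 1.5]
ee_pos: [646.4, -83.1, 154.0]
force: [-0.5, 0.8, 1.1]
ee_pos: [646.4, -83.1, 154.0]
force: [-1.3, 0.3, 0.9]
ee_pos: [646.4, -83.1, 154.0]
force: [-1.0, -0.4, 1.3]
ee_pos: [646.4, -83.1, 154.0]
force: [-0.2, 0.6, 0.5]
ee_pos: [646.4, -83.1, 154.0]
force: [-0.8, 0.2, 1.2]
 11.52 pos [646.4 -83.1 154. ] q [-8.3 28.  85.1 -0.  66.9 77.9] x [ 0. -0. -1.] yang -86.23 F [-0.78  0.22  1.21] w 31.9
 11.62 pos [646.4 -83.1 154. ] q [-8.3 28.  85.1 -0.  66.9 77.9] x [ 0. -0. -1.] yang -86.23 F [-0.94  0.69  1.25] w 31.8
```

View pics/s7c.png

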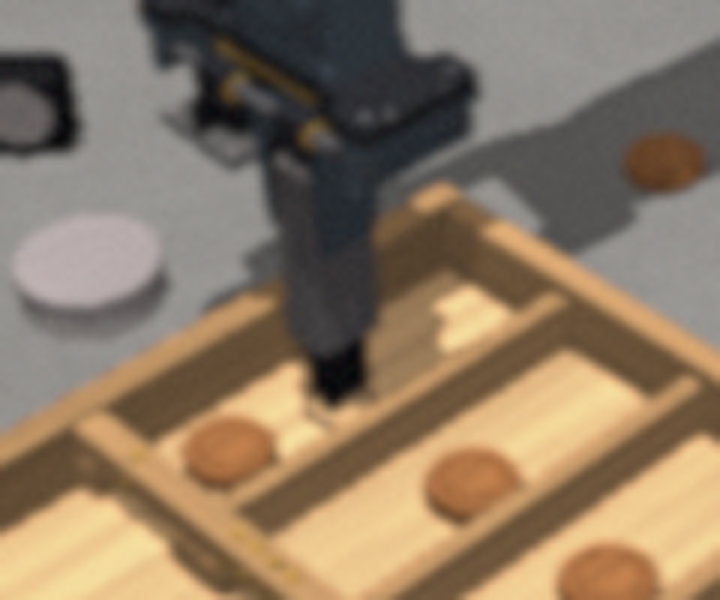

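View pics/w7.png

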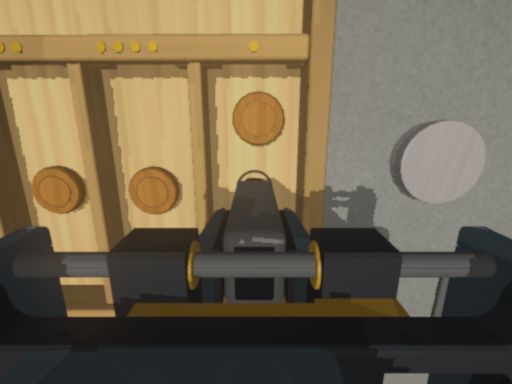

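Ring arc sits at wrist (254,170), symmetric about the nose. In the scene view the foot is inside the ring at crop (338,395). Checking numerically, including tilt from the housing edges.

```bash
python3 - <<'E'
from h import *
c=load('w7'); crop(c,210,80,310,310,2,'w7b'); crop(c,220,155,290,215,9,'w7c')
s=load('s7'); crop(s,195,165,245,235,8,'s7d')
print(proj(s,[646.4,-83.1,18]),proj(s,[647,-83,18]))
E
```

```text
[216.48822006 226.74894798] [216.35887806 226.84349335]
```

View pics/w7c.png

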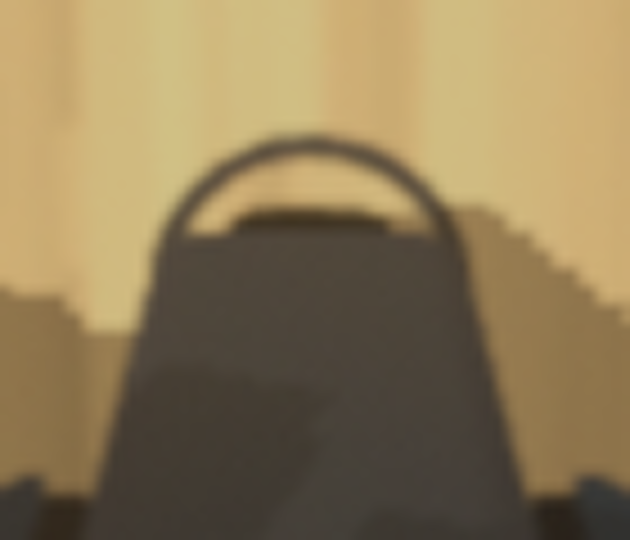

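View pics/s7d.png

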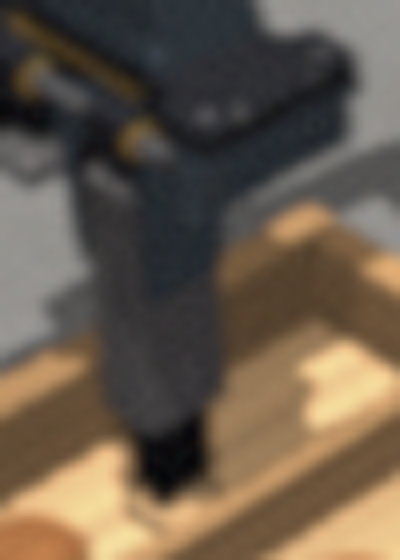

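```bash
python3 - <<'E'
from h import *
c=load('w7');f=lambda u,v:(220+u/9-.44,155+v/9-.44)
print('ring outer apex',ray(c,*f(305,135),18),'inner',ray(c,*f(305,157),18))
print('nose edge z28',ray(c,*f(232,208),28),ray(c,*f(388,208),28))
print('housing bottom edge z68',ray(c,*f(165,237),68),ray(c,*f(458,237),68))
E
```

```text
ring outer apex [666.85278557 -81.00191074  18.        ] inner [664.18136272 -81.17809738  18.        ]
nose edge z28 [659.5713832  -72.96878752  28.        ] [660.77359067 -91.10574233  28.        ]
housing bottom edge z68 [665.01349452 -67.09325312  68.        ] [666.95858065 -96.44115291  68.        ]
```

```bash
python3 -c "
from h import *
from workcell import env
rep();env.job_done();rep()"
```

```text
11.62 pos [646.4 -83.1 154. ] q [-8.3 28.  85.1 -0.  66.9 77.9] x [ 0. -0. -1.] yang -86.23 F [-0.94  0.69  1.25] w 31.8
the job is handed in; nothing more can be done
the job is handed in; nothing more can be done
```

I lifted the meter from its stand and pressed its foot upright into the only bare ring. That is ring4, in the pocket at board y = −154.5 mm. I handed the job in at 11.6 s, with the meter still held there; no verdict was reported.

My last checks before handing in:
- **Grip:** the jaws were steady at 31.8 mm on the 32 mm housing, with the grip set to 25 N.
- **Position:** the tool was at (646.4, −83.1) and I measured the ring centre at about (647, −83). Edges of the nose and housing in the last wrist picture put the meter's middle line at x of about 644 to 645, so the views disagree by about 1 to 3 mm, inside the 8 mm limit.
- **Direction:** the contacts are at about 3.8° and the board at about 4.0° (3.1 to 4.8° in single edge measurements), well within the 0.17 rad limit.
- **Tilt:** the tool pointed straight down, and I estimate the meter leans less than about 0.03 rad.
- **Press:** the vertical force rose about 3.1 N, which puts the foot about 5 mm in. The force readings scatter by about ±0.8 N.
- **Everything else:** the pocket discs and bystanders in view in the last pictures looked undisturbed. I did not measure them again.

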